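Turn the wooden spoon handle-down in its utensil caddy

ROBOT

A 6-joint arm with a two-finger parallel gripper is mounted at the origin on the work surface. World frame = base frame: x ahead of the robot, y to its left, z up, the work surface at z = 0. Lengths are in m, angles in rad, forces in N, time in s.
With the tool pointing down it reaches from about 0.275 to 0.825 m from the base axis. Payload 4.9 kg.
Tool frame: the origin (TCP) lies where the fingers leave the gripper's body, on its centre line; the fingertips stand 73 mm ahead of it and the grasp point (between the pads) lies 54 mm ahead of it; y points along the fingers, z is the direction in which the jaws open and shut, and the axes are right-handed (so a half turn about y gives the same grasp; the last joint's range is limited). The gripper opens to 85 mm and grips with 20 to 120 N. Pads are 22 mm wide; open, the fingers measure 114 mm over their backs; the gripper's body (76 mm by 85 mm) begins 54 mm behind the grasp point. The pads swing forward as they close: fully open they stand 13 mm farther back than shut.
Start: joints at [1.035, 0.326, -0.193, 1.052, 0, 1.437], TCP at [0.215, 0.506, 0.304] pointing down, gripper open.
Joint ranges: [-2.65, 2.65], [-0.97, 1.79], [-1.3, 1.35], [-1.93, 2.1], [-1.47, 1.37], [-3.14, 3.14]. Speed limits (rad/s): [2.57, 2.57, 3.14, 3.14, 3.14, 3.14].

INTERFACE

Orientations are given as [roll, pitch, yaw] about the fixed x, y, z axes, in that order (R = Rz(yaw) Ry(pitch) Rx(roll)).
In Python, from workcell import r gives the robot as it stands. The module is installed in compiled form; this text tells all that it offers. Calls block until the motion is done:
- r.move_ptp(position, orientation): joint-space move of the TCP to a pose.
- r.move_straight(position, attitude=None, rate=0.15, f_stop=None): straight line of the TCP; attitude=None keeps the orientation; rate is the mean speed in m/s. With f_stop (N) it stops when the force on the tool has changed by that much, and returns True; else False.
- r.goto_joints(angles): joint-space move.
- r.grip(opening, newtons=None): opening from 0.0 (shut) to 1.0 (fully open); newtons is the grip in N (None keeps the last); returns when the fingers have stopped.
- r.hold(seconds).
- r.solve_ik(position, orientation): joint angles nearest the present ones, or None.
- r.get_obs(): the state.
- r.grab_frame(name): name is "scene" or "top" or "wrist"; returns the picture (480x640x3 uint8, red, green, blue); there is no depth.
- r.calibration(name): a dict with "fx", "fy", "cx", "cy" (pixels), "rvec" (rotation vector, rad) and "tvec" (3), from world to camera coordinates, as OpenCV has them. Camera axes: x right, y down, z forward; pixel columns grow to the right and rows downward; lengths in m; the calibration is good to about 2 mm. The wrist camera is an equidistant fisheye: a pixel r from the principal point sees the ray r / f radians off the axis. A picture is of the moment at which its call begins: read the wrist's pose just before it. calibration takes no time and is no camera call; for the wrist camera it gives the pose at the moment of the call.
A pose or a line that the arm cannot do raises r.Unreachable and nothing moves.
- r.job_done(): hands the job in, once; it reports no verdict.
The state is a dict: "time_s": time; "q": joint angles; "joint_vel": joint speeds; "tau": joint torques, N m; "ee_pos": TCP position; "tcp_rot": TCP orientation; "contact_force": force on the tool from outside, world axes, zero at the start; "moment": the same for the moment, N m; "finger_gap": opening from 0.0 (shut) to 1.0 (fully open).
Only numpy, scipy, OpenCV 4.12 (cv2) and the standard library are available. Lean on these libraries where they do the work, as an engineer would, in place of code of your own. Each camera call takes 0.05 s, during which the arm holds its last target.

TASK

The round-headed wooden spoon has been put away head-down in the utensil caddy. Pull it out, turn it end for end and lower it handle-first, not dropping it in, back to the bottom of the same end well so that it stands there with its head up; you may lay it across the trivet to change your grip. Leave the scraper standing in its own well, and the pan, the cazuela and the spice jars as they are.

Things in the scene. Friction and masses are not known exactly. Their poses are not given: they have to be found in the camera images.
- caddy: White stoneware caddy, does not move: 168 mm long (y), 60 mm wide (x), 110 mm high. Three open-topped square wells, centres at y = -54, 0, +54 mm, 48 x 48 mm inside, floor 8 mm above the sideboard, walls 6 mm thick to full height. Origin: centre of the underside. The spoon starts in one end well, the scraper stands in the other; the middle is empty.
- spoon: Wooden spoon, 200 mm long, about 60 g: straight round handle 14 mm thick, round dished head 42 mm across (body y) and 14 mm thick (body x), in line. Origin: far end of the head, on the axis; z runs to the handle's end. Head z = 0 to 42 mm, handle 38 to 200 mm, centre of mass near 85 mm. Starts head-down in an end well, leaning up to 0.3 rad, some 85 mm of handle standing out.
- spoon_end (a point): The free end of the spoon's handle, on the axis (z = 200 mm of the spoon).
- spoon_tip (a point): The far end of the spoon's head, on the axis (z = 0 of the spoon).
- scraper: Dark wooden scraper standing loose, handle-down, in the other end well of the caddy: 192 mm long, handle 20 x 28 mm, flat blade 50 mm wide (its y), 8 mm thick, above z = 130 mm. Origin: the bottom end of the handle, z up along it. To be left standing.
- trivet: Stainless wire trivet, does not move: two parallel round top bars along its x (110 mm long, 8 mm thick) at y = -50 and +50 mm, tops 60 mm above the sideboard; legs at the four corners, low cross wires at x = +-55 mm, open between and below the bars. Origin: centre at sideboard level. A spoon can lie across the bars, along the trivet's y.
- tray: Shallow metal drawer tray, fixed, 130 (x) x 190 (y) x 35 mm high, holding the two jars. Origin: centre of the underside.
- jar1: Closed glass spice jar, 44 mm in diameter, 78 mm high, standing loose in the tray. Origin: centre of the underside, z up. To be left alone.
- jar2: The second closed spice jar, same size. Origin: centre of the underside, z up. To be left alone.
- pan: Small paella pan, 200 mm across, 42 mm high, with two loop handles reaching 126 mm from the centre along its +y and -y. Loose, 0.8 kg. Origin: centre of the underside. To be left alone.
- cazuela: Glazed green cazuela, an open round dish 164 mm across and 55 mm high, loose, 0.7 kg. Origin: centre of the underside. To be left alone.
There are look-alikes about, which are no part of the job. What is shaped like the spoon but yellow is not meant.

How it is judged:
By the outcome, as a careful person would: the job done as asked, in the order asked, and still so for the second after the job is handed in, with the robot touching nothing.
It also fails if it takes over 72 s, if anything falls off the work surface, if the arm or the gripper's body presses on something with over 40 N, if the wrist force passes 120 N, or if a joint passes its speed limit or range.

## Working session

There is one attempt and no reset: what is moved stays moved. The work goes in short steps, each a Python script; the robot and the scene stay as the last script left them, time stands still between calls to the robot, and variables do not carry over. Pictures are saved under pics/ and viewed, and the job is handed in when it is done.

```bash
mkdir -p pics; ls
python3 - <<'E'
from workcell import r
import cv2
o=r.get_obs();print(o)
for n in("scene","top","wrist"):
    c=r.calibration(n);print(n,c)
    cv2.imwrite(f"pics/{n}0.png",r.grab_frame(n)[:,:,::-1])
E
```

```text
pics
{'time_s': 0.0, 'q': array([ 1.03478297e+00,  3.26907970e-01, -1.93603933e-01,  1.05198344e+00,
       -1.83846317e-05,  1.43661510e+00]), 'joint_vel': array([-0.00116115,  0.00017689,  0.00143044,  0.00058318,  0.00089703,
        0.00044224]), 'tau': array([ 1.44202710e-03, -4.43397939e+01,  2.62439024e+01,  1.54961273e-02,
       -1.29510458e-04, -9.70698807e-06]), 'ee_pos': array([0.2148539 , 0.50579671, 0.30311367]), 'tcp_rot': array([-1.57248253e+00,  2.09073718e-04, -4.01832287e-01]), 'contact_force': array([ 0.66307372,  0.77821658, -0.17669704]), 'moment': array([ 0.00808621, -0.03148783,  0.02234701]), 'finger_gap': 1.0011880217298772}
scene {'fx': 605.1750925466005, 'fy': 605.1750925466005, 'cx': 316.1561033828911, 'cy': 240.32453883506992, 'rvec': array([ 2.2208971 ,  1.19661242, -0.42519199]), 'tvec': array([-0.1989372 , -0.31160527,  1.84280649])}
top {'fx': 611.7276583576698, 'fy': 611.7276583576698, 'cx': 313.96353236574447, 'cy': 242.79873254029388, 'rvec': array([ 2.14315525, -2.0989341 ,  0.19713111]), 'tvec': array([-0.1143903 ,  0.5310487 ,  1.43083886])}
wrist {'fx': 371.64829954431775, 'fy': 371.64829954431775, 'cx': 316.04328457479636, 'cy': 237.84831091536998, 'rvec': array([-2.38275954, -1.57913884, -0.25788245]), 'tvec': array([-0.54971625, -0.04176537,  0.37859937])}
```

View pics/scene0.png

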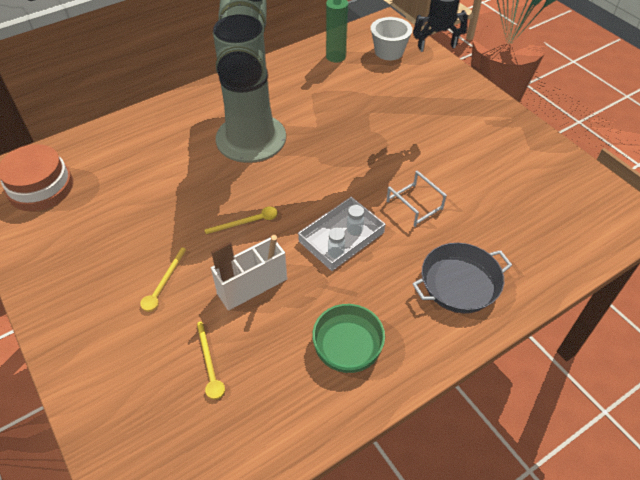

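View pics/top0.png

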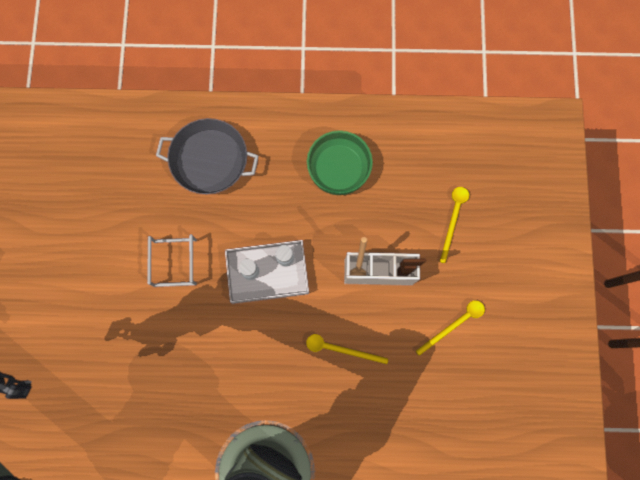

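View pics/wrist0.png

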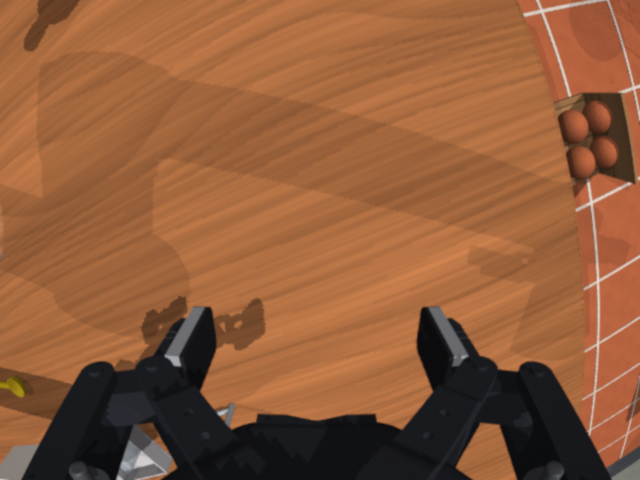

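Top view: the robot base is at the bottom, +x is up and +y is left. The caddy is at about (382,268). Candidates for the spoon:
- A tan handle in the caddy's left well at (362,255), standing in the caddy and wood-coloured, so it fits.
- Yellow ones at (350,350), (450,330) and (455,225). These are the look-alikes.

I'll confirm with a crop.

Run:
```python
import cv2,numpy as np
a=cv2.imread('pics/top0.png')[225:300,335:435];b=cv2.imread('pics/scene0.png')[225:315,200:300]
a=cv2.resize(a,(400,300),interpolation=cv2.INTER_CUBIC);b=cv2.resize(b,(400,360),interpolation=cv2.INTER_CUBIC)
c=np.zeros((360,800,3),np.uint8);c[:300,:400]=a;c[:,400:]=b
cv2.imwrite('pics/crop0.png',c)
t=cv2.imread('pics/top0.png')[215:310,130:320]
cv2.imwrite('pics/crop1.png',cv2.resize(t,None,fx=4,fy=4,interpolation=cv2.INTER_CUBIC))
```

```text
(no output)
```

View pics/crop0.png

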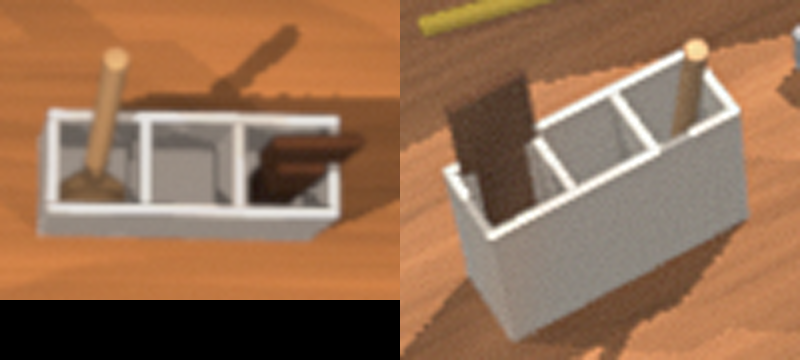

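View pics/crop1.png

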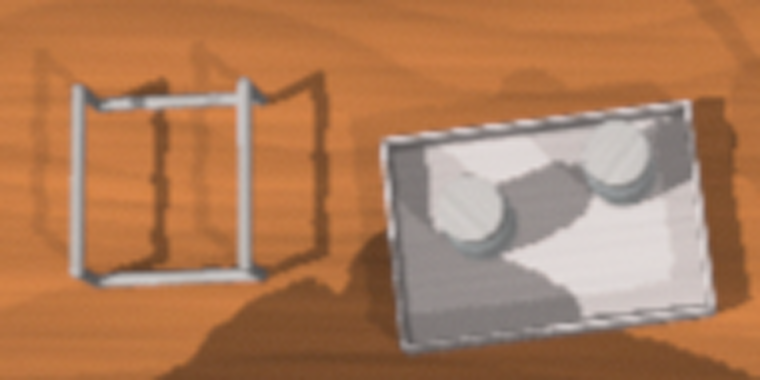

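The crop confirms the tan handle in the caddy's left (+y) well: handle end at crop (117,58), with the tan head visible in the bottom of the well. Now I'll measure.

```bash
cat > h.py <<'E'
from workcell import r
import cv2,numpy as np
from scipy.spatial.transform import Rotation as Rn
def cam(n):
    c=r.calibration(n);K=np.array([[c['fx'],0,c['cx']],[0,c['fy'],c['cy']],[0,0,1]])
    R=cv2.Rodrigues(np.array(c['rvec']))[0];return K,R,np.array(c['tvec'])
def ray(n,p):
    K,R,t=cam(n);d=R.T@np.linalg.inv(K)@[p[0],p[1],1];return -R.T@t,d/np.linalg.norm(d)
def onz(n,p,z):
    o,d=ray(n,p);return o+d*(z-o[2])/d[2]
def tri(p1,p2,n1="top",n2="scene"):
    o1,d1=ray(n1,p1);o2,d2=ray(n2,p2)
    A=np.array([d1,-d2]).T;s=np.linalg.lstsq(A,o2-o1,rcond=None)[0]
    a=o1+s[0]*d1;b=o2+s[1]*d2;return (a+b)/2,np.linalg.norm(a-b)
def proj(n,X):
    K,R,t=cam(n);v=K@(R@np.array(X)+t);return v[:2]/v[2]
E
python3 - <<'E'
from h import *
T=lambda u,v:(335+(u+.5)/4-.5,225+(v+.5)/4-.5)
S=lambda u,v:(200+(u-400+.5)/4-.5,225+(v+.5)/4-.5)
print("end",tri(T(117,58),S(696,48)))
# caddy rim outer corners (top)
for p in [(50,110),(339,118),(341,216),(48,212)]: print("rim",onz("top",T(*p),.11))
for p in [(444,170),(492,238),(740,106),(685,50)]: print("rimS",onz("scene",S(*p),.11))
U=lambda u,v:(130+(u+.5)/4-.5,215+(v+.5)/4-.5)
for p in [(78,88),(245,82),(78,272),(244,272)]: print("bar",onz("top",U(*p),.056))
for p in [(470,208),(614,152)]: print("jar",onz("top",U(*p),.085))
E
python3 - <<'E'
import cv2
s=cv2.imread('pics/scene0.png')
cv2.imwrite('pics/cropS.png',cv2.resize(s[165:240,375:475],(800,600),interpolation=cv2.INTER_CUBIC))
E
```

```text
end (array([ 0.51516269, -0.21169639,  0.20118405]), np.float64(0.0012871610405465765))
rim [ 0.50152434 -0.18079649  0.11      ]
rim [ 0.50029698 -0.34789137  0.11      ]
rim [ 0.44325049 -0.34839305  0.11      ]
rim [ 0.44206464 -0.1802907   0.11      ]
rimS [ 0.44658562 -0.34707097  0.11      ]
rimS [ 0.50441497 -0.34608294  0.11      ]
rimS [ 0.50170826 -0.17923396  0.11      ]
rimS [ 0.4470371  -0.18477039  0.11      ]
bar [0.539122   0.29525287 0.056     ]
bar [0.54490849 0.19457561 0.056     ]
bar [0.42748569 0.28726723 0.056     ]
bar [0.42954385 0.18839877 0.056     ]
jar [0.46653104 0.0520884  0.085     ]
jar [ 0.50160081 -0.03133331  0.085     ]
```

View pics/cropS.png

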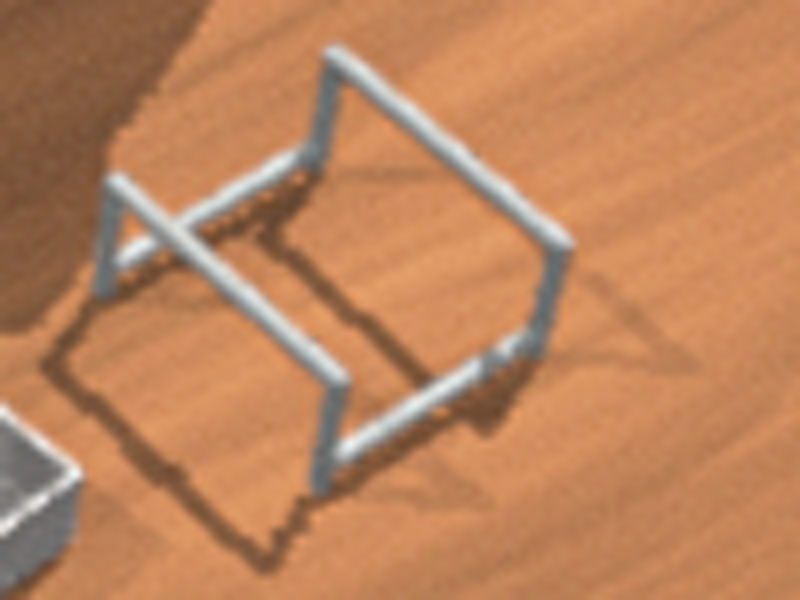

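Run:
```python
from h import *
T=lambda u,v:(335+(u+.5)/4-.5,225+(v+.5)/4-.5)
S=lambda u,v:(200+(u-400+.5)/4-.5,225+(v+.5)/4-.5)
n1=np.cross(ray("top",T(117,58))[1],ray("top",T(96,172))[1])
n2=np.cross(ray("scene",S(696,48))[1],ray("scene",S(677,128))[1])
s=np.cross(n1,n2);s/=np.linalg.norm(s);s*=np.sign(s[2]);E=tri(T(117,58),S(696,48))[0]
print(s,np.arccos(s[2]),"tip",E-.2*s)
def pose(xt,yt): 
    R=np.array([xt,yt,np.cross(xt,yt)]).T;return Rn.from_matrix(R).as_euler('xyz'),R
# grasp1 : x_t=±s, d perp
for sg in(1,-1):
  for dirn in [(1,0),(.92,-.38),(.8,.6)]:
    d=np.array([dirn[0],dirn[1],0.]);d-=s*(d@s);d/=np.linalg.norm(d)
    e,R=pose(sg*s,d); G=E-.035*s
    print("g1",sg,dirn,r.solve_ik(G-.054*d,e),r.solve_ik(G-.154*d,e),r.solve_ik(G-.054*d+.14*np.array([0,0,1]),e))
yaw=.06;ty=np.array([-np.sin(yaw),np.cos(yaw),0]);
for sg in(1,-1):
    e,R=pose(sg*ty,np.array([0,0,-1.]))
    print("tri",sg,r.solve_ik(np.array([.485,.241,.067+.054]),e))
for sg in(1,-1):
  for a in (-.5,-.3,0,.3):
    d=np.array([np.cos(a),np.sin(a),0])
    e,R=pose(sg*np.array([0,0,1.]),d)
    print("fin",sg,a,[r.solve_ik(np.array([.474,-.21,z])-.054*d,e) for z in(.15,.27)])
```

```text
[ 0.31642495 -0.01415716  0.9485119 ] 0.32229212525452083 tip [ 0.4518777  -0.20886496  0.01148167]
g1 1 (1, 0) None None [-0.97309277  0.03510974 -1.22635476 -0.72322121  0.90562862 -0.42343338]
g1 1 (0.92, -0.38) None None None
g1 1 (0.8, 0.6) [-1.07892574  0.75574727 -0.46264589  1.04020535  1.25587238 -2.06808976] [-1.269487    0.80330973 -0.35159581  1.41644165  1.11149631 -2.404514  ] [-1.07892574  0.5344471  -0.39688181  1.32726959  1.25587238 -2.06808976]
g1 -1 (1, 0) None None [-0.97309277  0.03510974 -1.22635476 -0.72322121  0.90562862  2.71815927]
g1 -1 (0.92, -0.38) None None None
g1 -1 (0.8, 0.6) [-1.07892574  0.75574727 -0.46264589  1.04020535  1.25587238  1.0735029 ] [-1.269487    0.80330973 -0.35159581  1.41644165  1.11149631  0.73707865] [-1.07892574  0.5344471  -0.39688181  1.32726959  1.25587238  1.0735029 ]
tri 1 [ 3.24849157e-01  5.03482075e-01 -4.45678554e-01  6.21635698e-01
 -4.44089210e-16 -1.30594717e+00]
tri -1 [ 0.32484916  0.50348208 -0.44567855  0.6216357   0.          1.83564548]
fin 1 -0.5 [None, None]
fin 1 -0.3 [None, None]
fin 1 0 [None, None]
fin 1 0.3 [None, None]
fin -1 -0.5 [None, None]
fin -1 -0.3 [None, None]
fin -1 0 [None, None]
fin -1 0.3 [None, None]<sys>:0: UserWarning: Gimbal lock detected. Setting third angle to zero since it is not possible to uniquely determine all angles.
```

```bash
python3 -W ignore - <<'E'
from h import *
def pose(xt,yt): 
    R=np.array([xt,yt,np.cross(xt,yt)]).T;return Rn.from_matrix(R).as_euler('xyz')
print("final: x_t=-z (handle end), vary az & pitch of tool")
for pit in (0,.3,.6,.9):
  for a in np.arange(-3.1,3.1,.2):
    for sg in (1,-1):
      # tool tilted pit down, spoon vertical -> jaws horizontal
      d=np.array([np.cos(a)*np.cos(pit),np.sin(a)*np.cos(pit),-np.sin(pit)])
      j=np.array([-np.sin(a),np.cos(a),0])*sg
      e=pose(np.cross(d,j),d)
      q=[r.solve_ik(np.array([.474,-.21,z])-.054*d,e) for z in(.145,.26)]
      if all(x is not None for x in q): print(pit,round(a,1),sg,np.round(q[0],2),np.round(q[1],2))
E
```

```text
final: x_t=-z (handle end), vary az & pitch of tool
0 -1.9 1 [-0.02  1.19 -0.02  1.93 -1.27 -3.14] [-0.02  1.01 -0.08  2.06 -1.27 -3.14]
0 -1.9 -1 [-0.02  1.19 -0.02  1.93 -1.27  0.  ] [-0.02  1.01 -0.08  2.06 -1.27  0.  ]
0 -1.7 1 [-0.    1.14 -0.19  1.81 -1.44 -3.14] [-0.    0.95 -0.25  1.95 -1.44 -3.14]
0 -1.7 -1 [-0.    1.14 -0.19  1.81 -1.44  0.  ] [-0.    0.95 -0.25  1.95 -1.44  0.  ]
0 0.7 1 [-1.15  1.11 -0.33  1.7   1.29 -3.14] [-1.15  0.9  -0.38  1.86  1.29 -3.14]
0 0.7 -1 [-1.15  1.11 -0.33  1.7   1.29 -0.  ] [-1.15  0.9  -0.38  1.86  1.29 -0.  ]
0 0.9 1 [-1.11  1.15 -0.16  1.83  1.13 -3.14] [-1.11  0.96 -0.22  1.97  1.13 -3.14]
0 0.9 -1 [-1.11  1.15 -0.16  1.83  1.13 -0.  ] [-1.11  0.96 -0.22  1.97  1.13 -0.  ]
0 1.1 1 [-1.06  1.2   0.01  1.95  0.98 -3.14] [-1.06  1.02 -0.05  2.08  0.98 -3.14]
0 1.1 -1 [-1.06  1.2   0.01  1.95  0.98 -0.  ] [-1.06  1.02 -0.05  2.08  0.98 -0.  ]
0.3 -2.5 1 [-0.17  1.15  0.35  1.92 -0.77  2.84] [-0.17  1.01  0.38  2.08 -0.77  2.84]
0.3 -2.5 -1 [-0.17  1.15  0.35  1.92 -0.77 -0.3 ] [-0.17  1.01  0.38  2.08 -0.77 -0.3 ]
0.3 -2.3 1 [-0.12  1.07 
[... 10934 characters left out ...]
2  0.29]
0.9 2.3 1 [-0.63  0.86  0.23  1.6   0.13 -2.98] [-0.63  0.77  0.37  1.82  0.13 -2.98]
0.9 2.3 -1 [-0.63  0.86  0.23  1.6   0.13  0.17] [-0.63  0.77  0.37  1.82  0.13  0.17]
0.9 2.5 1 [-0.58  0.88  0.27  1.63  0.04 -3.09] [-0.58  0.8   0.4   1.85  0.04 -3.09]
0.9 2.5 -1 [-0.58  0.88  0.27  1.63  0.04  0.05] [-0.58  0.8   0.4   1.85  0.04  0.05]
0.9 2.7 1 [-0.53  0.88  0.28  1.64 -0.05  3.07] [-0.53  0.8   0.42  1.86 -0.05  3.07]
0.9 2.7 -1 [-0.53  0.88  0.28  1.64 -0.05 -0.07] [-0.53  0.8   0.42  1.86 -0.05 -0.07]
0.9 2.9 1 [-0.48  0.88  0.27  1.62 -0.15  2.95] [-0.48  0.8   0.41  1.84 -0.15  2.95]
0.9 2.9 -1 [-0.48  0.88  0.27  1.62 -0.15 -0.19] [-0.48  0.8   0.41  1.84 -0.15 -0.19]
```

```bash
cat >> h.py <<'E'
import warnings;warnings.filterwarnings('ignore')
def nrm(v): v=np.asarray(v,float);return v/np.linalg.norm(v)
def pose(d,j): # tool dir, jaw dir
    d=nrm(d);j=np.asarray(j,float);j=nrm(j-d*(j@d))
    return Rn.from_matrix(np.array([np.cross(d,j),d,j]).T).as_euler('xyz')
def ik(G,d,j): return r.solve_ik(np.asarray(G)-.054*nrm(d),pose(d,j))
E=np.array([.515,-.2117,.2012]);s=nrm([.3164,-.0142,.9485])
TC=np.array([.485,.241,.067]);yaw=.06;ty=np.array([-np.sin(yaw),np.cos(yaw),0]);tx=np.array([np.cos(yaw),np.sin(yaw),0])
W=np.array([.4735,-.210])
Z=np.array([0,0,1.])
def dirn(a,p): return np.array([np.cos(a)*np.cos(p),np.sin(a)*np.cos(p),-np.sin(p)])
E
python3 - <<'E'
from h import *
f=lambda L:' | '.join('X' if q is None else str(np.round(q,1)) for q in L)
for a in (0,.2,.4,-1,2.9,3.14):
  for p in (.4,.6,.8):
    d=dirn(a,p);j=np.cross(s,d);G=E-.035*s
    L=[ik(G-.1*d,d,j),ik(G,d,j),ik(G+.13*s,d,j),ik(G+.2*s,d,j)]
    if any(q is None for q in L): print(a,p,[q is None for q in L]);continue
    th=np.arccos(d@s); print("g1",a,p,"th",th,f(L))
    for su in(1,-1):
      u=su*ty; d1=np.cos(th)*u-np.sin(th)*Z; j1=np.cross(u,d1)
      print("   place",su,f([ik(TC+.097*u,d1,j1),ik(TC+.097*u+.1*Z,d1,j1)]))
for p in(.5,.6,.8):
  for su in(1,-1):
    u=su*ty;d2=u*np.sin(p)-Z*np.cos(p);j2=np.cross(u,d2)
    print("g2",p,su,f([ik(TC-.01*u,d2,j2),ik(TC-.01*u+.15*Z,d2,j2)]))
  for a in(-1.7,-1.4,-1.1,.3,.6):
    d=dirn(a,p);j=np.cross(-Z,d)
    print("fin",p,a,f([ik([*W,h],d,j) for h in (.15,.28)]))
E
```

```text
0 0.4 [True, True, False, False]
g1 0 0.6 th 1.8487956080259231 [-1.1 -0.  -1.2 -0.1  0.8 -0.8] | [-0.9  0.3 -1.2 -0.6  0.7 -0.6] | [-0.8 -0.  -1.  -0.2  0.6 -0.5] | [-0.8 -0.1 -0.8  0.   0.6 -0.5]
   place 1 [ 0.6  0.7 -0.1  0.9 -0.2 -1. ] | [ 0.6  0.6 -0.   1.1 -0.2 -1. ]
   place -1 [-0.   0.5 -0.6  0.6  0.3  1.5] | [-0.   0.3 -0.5  0.8  0.3  1.5]
g1 0 0.8 th 2.0487721471106863 [-1.  -0.1 -1.   0.2  0.6 -0.8] | [-0.8  0.2 -1.  -0.2  0.5 -0.6] | [-0.7 -0.  -0.8  0.2  0.5 -0.6] | [-0.7 -0.  -0.6  0.4  0.5 -0.5]
   place 1 [ 0.7  0.8 -0.   1.1 -0.4 -0.9] | [ 0.7  0.7  0.1  1.3 -0.4 -0.9]
   place -1 [-0.1  0.5 -0.6  0.6  0.5  1.4] | [-0.1  0.4 -0.5  0.8  0.5  1.4]
g1 0.2 0.4 th 1.6572526764745752 [-1.3  0.2 -1.1  0.1  1.2 -1.3] | [-1.   0.4 -1.2 -0.7  1.  -0.7] | [-0.9  0.1 -1.  -0.3  1.  -0.6] | [-0.9  0.  -0.9 -0.2  1.  -0.6]
   place 1 [ 0.5  0.6 -0.3  0.7 -0.1 -1.1] | [ 0.5  0.5 -0.2  1.  -0.1 -1.1]
   place -1 [ 0.1  0.5 -0.5  0.6  0.1  1.6] | [ 0.1  0.3 -0.4  0.8  0.1  1.6]
g1 0.2 0.6 th 1.856639102555423 [-1.2  0.1 -1.   0.2  0.9 -1.2] | [-1.   0.3 -1.  -0.3  0.9 -0.8] | [-0.9
[... 3599 characters left out ...]

fin 0.6 0.3 [-1.   0.3 -1.  -0.1  0.9  2. ] | [-1.   0.  -0.8  0.4  0.9  2. ]
fin 0.6 0.6 [-1.1  0.5 -0.7  0.5  1.   1.4] | [-1.1  0.3 -0.6  0.9  1.   1.4]
g2 0.8 1 [-0.1  0.6 -0.6  0.5  0.8 -1.8] | [-0.1  0.4 -0.4  0.9  0.8 -1.8]
g2 0.8 -1 [ 0.7  0.9  0.   1.2 -0.6  2.3] | [ 0.7  0.7  0.1  1.5 -0.6  2.3]
fin 0.8 -1.7 [-0.2  0.4 -0.6  0.5 -0.8 -1.6] | [-0.2  0.3 -0.4  0.8 -0.8 -1.6]
fin 0.8 -1.4 [-0.2  0.3 -0.8  0.1 -0.7 -2.1] | [-0.2  0.1 -0.6  0.5 -0.7 -2.1]
fin 0.8 -1.1 [-0.3  0.2 -1.  -0.2 -0.5 -2.5] | [-0.3 -0.  -0.8  0.2 -0.5 -2.5]
fin 0.8 0.3 [-0.9  0.2 -0.9  0.1  0.7  2. ] | [-0.9  0.  -0.7  0.5  0.7  2. ]
fin 0.8 0.6 [-1.   0.4 -0.7  0.5  0.8  1.6] | [-1.   0.2 -0.5  0.9  0.8  1.6]
```

```bash
cat > s1.py <<'E'
from h import *
d=dirn(.2,.5);j=np.cross(s,d);G=E-.035*s;o=pose(d,j)
r.grip(.65,40)
r.move_ptp(G-.184*d,o)
r.move_straight(G-.054*d-.015*d,rate=.12,f_stop=8)
cv2.imwrite('pics/s1w.png',r.grab_frame("wrist")[:,:,::-1])
cv2.imwrite('pics/s1s.png',cv2.resize(r.grab_frame("scene")[180:330,150:350,::-1],(800,600)))
ob=r.get_obs();print(ob['time_s'],ob['ee_pos'],G-.069*d,ob['contact_force'])
E
python3 s1.py
```

```text
4.45 [ 0.44444068 -0.22349993  0.201368  ] [ 0.44457963 -0.22323305  0.20108225] [-0.17554378  0.06558963  0.52314285]
```

View pics/s1w.png

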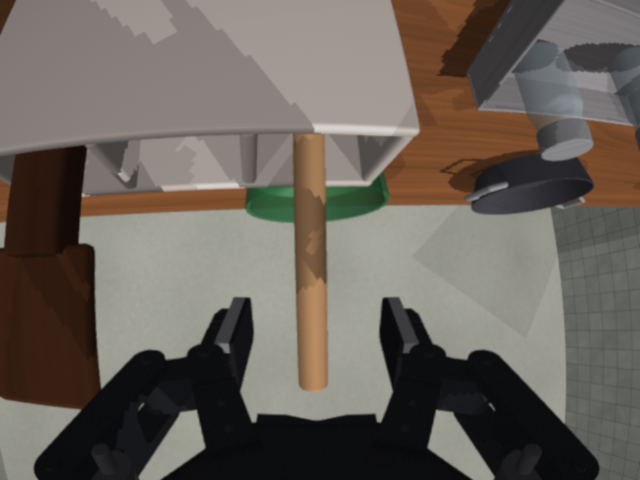

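View pics/s1s.png

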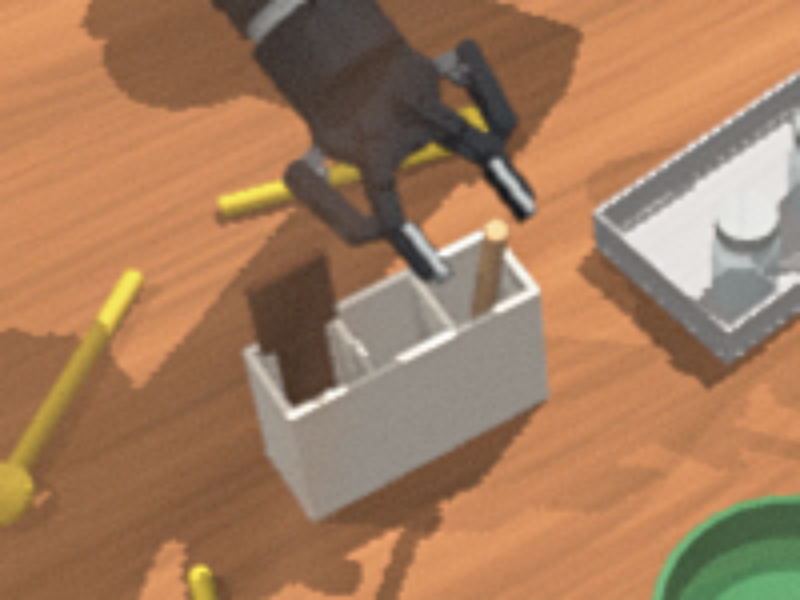

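The handle runs from (308,135) to (313,388), centred between the pads at (237,330) and (398,330). I'll close in and pull it out along its axis.

```bash
cat > s2.py <<'E'
from h import *
d=dirn(.2,.5);j=np.cross(s,d);G=E-.035*s
hit=r.move_straight(G-.054*d,rate=.05,f_stop=8)
r.grip(0.,45);ob=r.get_obs();print(hit,ob['time_s'],ob['finger_gap'],ob['contact_force'])
hit=r.move_straight(G-.054*d+.14*s,rate=.1,f_stop=10);ob=r.get_obs();print(hit,ob['finger_gap'],ob['contact_force'])
if not hit:
    r.move_straight(G-.054*d+.16*s+.02*Z,rate=.1)
ob=r.get_obs();print(ob['time_s'],ob['ee_pos'])
cv2.imwrite('pics/s2w.png',r.grab_frame("wrist")[:,:,::-1])
im=r.grab_frame("scene");cv2.imwrite('pics/s2s0.png',im[:,:,::-1])
cv2.imwrite('pics/s2s.png',cv2.resize(im[150:330,150:390,::-1],(800,600)))
E
python3 s2.py
```

```text
False 5.3583 0.14215817510291523 [ 0.96114819 -0.47345279  0.67796556]
False 0.14133261687713666 [ 0.480776    0.55656313 -0.88803117]
7.45 [ 0.50787774 -0.22275064  0.36515489]
```

View pics/s2w.png

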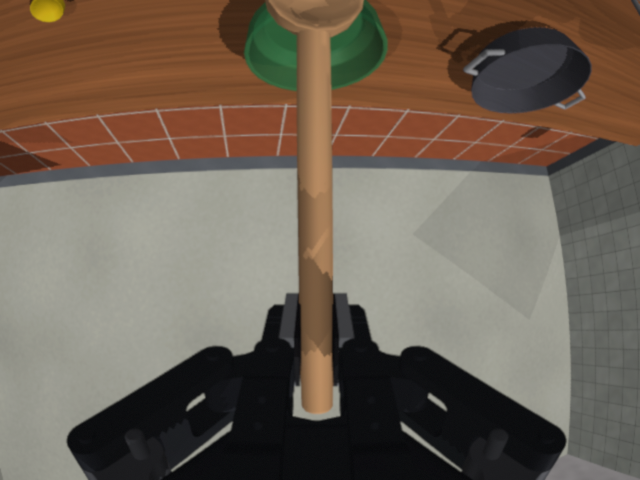

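View pics/s2s.png

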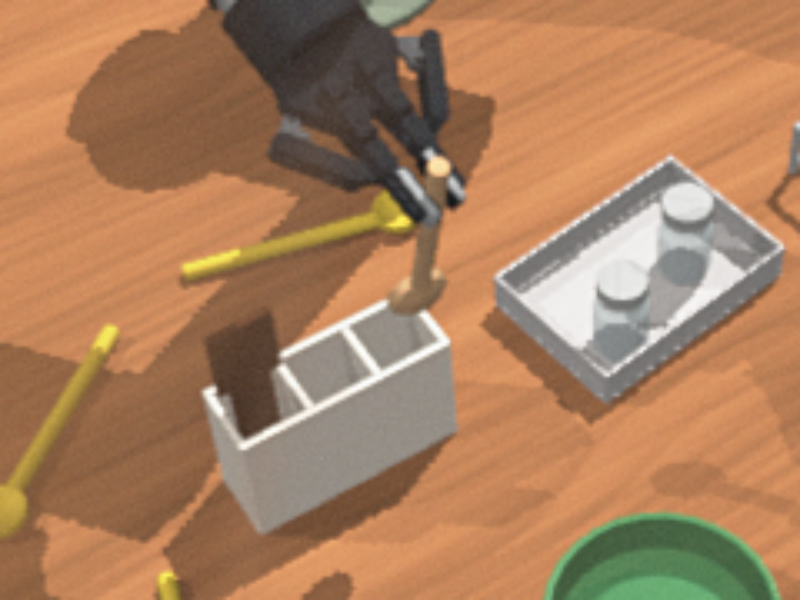

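```bash
cat > s3.py <<'E'
from h import *
d=dirn(.2,.5);th=np.arccos(d@s);G=E-.035*s
r.move_straight(G-.054*d+.16*s+.09*Z,rate=.2)
u=ty;d1=np.cos(th)*u-np.sin(th)*Z;j1=np.cross(u,d1);GP=TC+.097*u
o=pose(d1,j1)
r.move_ptp(GP+.12*Z-.054*d1,o)
r.move_straight(GP+.05*Z-.054*d1,rate=.15)
ob=r.get_obs();print(ob['time_s'],ob['ee_pos'],GP+.05*Z,ob['contact_force'])
for n in("scene","top"): cv2.imwrite(f'pics/s3{n}.png',r.grab_frame(n)[:,:,::-1])
a=cv2.imread('pics/s3top.png')[200:320,110:270];b=cv2.imread('pics/s3scene.png')[130:250,340:500]
cv2.imwrite('pics/s3.png',np.vstack([cv2.resize(x,(400*1,300),interpolation=cv2.INTER_CUBIC) for x in(a,b)]))
E
python3 s3.py
```

```text
10.8167 [0.47911567 0.34755808 0.17066159] [0.47918349 0.33782545 0.117     ] [ 0.73153721 -0.14569284 -1.32288192]
```

View pics/s3.png

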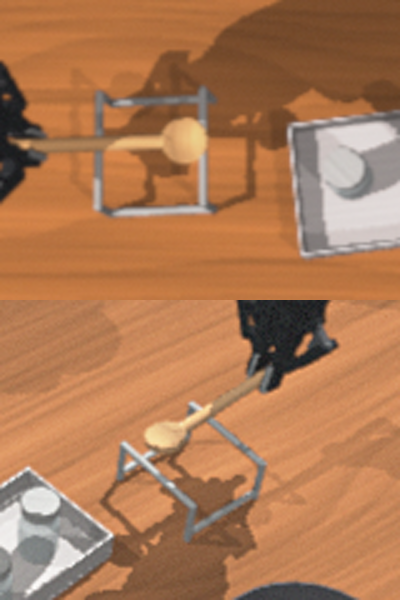

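Run:
```python
from h import *
u=ty;GP=TC+.097*u+.05*Z
print("expected tip",GP-.165*u,proj("top",GP-.165*u),proj("scene",GP-.165*u))
a=cv2.imread('pics/s3top.png')[235:275,160:220];b=cv2.imread('pics/s3scene.png')[160:215,385:460]
cv2.imwrite('pics/s3b.png',np.vstack([cv2.resize(a,(600,400),interpolation=cv2.INTER_CUBIC)[:, :],cv2.resize(cv2.resize(b,(750,550),interpolation=cv2.INTER_CUBIC)[:,:],(600,440))]))
m=[]
for n,(x0,x1,y0,y1) in (("top",(160,220,235,275)),("scene",(385,460,160,215))):
    im=cv2.imread(f'pics/s3{n}.png');h=cv2.cvtColor(im,cv2.COLOR_BGR2HSV)[y0:y1,x0:x1]
    k=((h[...,0]>=10)&(h[...,0]<=24)&(h[...,1]>60)&(h[...,1]<150)&(h[...,2]>170)).astype(np.uint8)
    print(n,k.sum()); ys,xs=np.where(k);print(xs.min()+x0,xs.max()+x0,ys.min()+y0,ys.max()+y0)
```

```text
expected tip [0.48907755 0.17312236 0.117     ] [193.49256067 253.78265079] [399.13357604 185.92162416]
top 377
160 193 247 274
scene 3102
385 459 160 214
```

View pics/s3b.png

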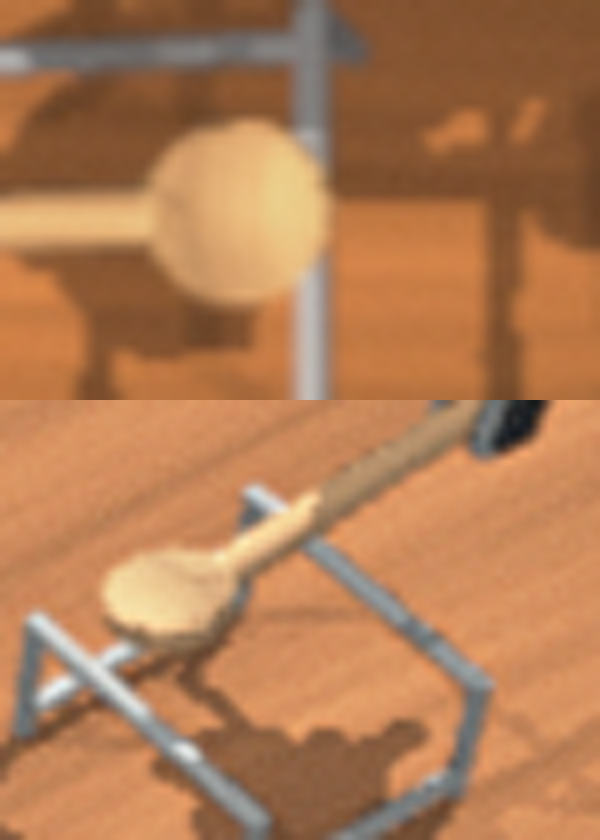

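Run:
```python
from h import *
print(tri((193,256.),(398.3,185.3)))
# bar top position
B=lambda y:onz("top",(160+313/10,235+y/10),.056)
print(B(50),B(390))
```

```text
(array([0.48431417, 0.17449122, 0.11434254]), np.float64(2.254703403220371e-05))
[0.53293347 0.1928454  0.056     ] [0.45027143 0.18800306 0.056     ]
```

```bash
cat > s4.py <<'E'
from h import *
d=dirn(.2,.5);th=np.arccos(d@s)
u=ty;d1=np.cos(th)*u-np.sin(th)*Z;GP=TC+.097*u
print(r.move_straight(GP+.006*Z-.054*d1,rate=.08,f_stop=4))
print(r.move_straight(GP-.003*Z-.054*d1,rate=.02,f_stop=2.5))
ob=r.get_obs();print(ob['time_s'],(ob['ee_pos']+.054*d1)[2],ob['contact_force'])
r.grip(.25);r.grip(.5);r.hold(.2)
e=np.array(r.get_obs()['ee_pos'])
r.move_straight(e-.07*d1,rate=.12)
for n in("scene","top"): cv2.imwrite(f'pics/s4{n}.png',r.grab_frame(n)[:,:,::-1])
a=cv2.imread('pics/s4top.png')[225:295,125:245];b=cv2.imread('pics/s4scene.png')[160:230,370:490]
cv2.imwrite('pics/s4.png',np.vstack([cv2.resize(x,(514,300),interpolation=cv2.INTER_CUBIC) for x in(a,b)]))
E
python3 s4.py
```

```text
False
True
11.9167 0.07017063532996654 [-1.54463824  0.52547282  5.31192155]
```

View pics/s4.png

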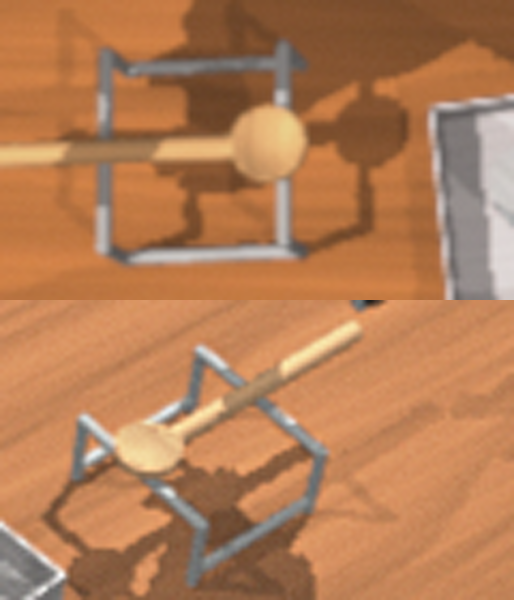

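The spoon lies flat across both bars: head at crop (270,144), tip (307,143), handle out to the left along row 154. I'll measure it and then regrip near the head.

```bash
cat > s5a.py <<'E'
from h import *
k=4.283;P=lambda x,y:onz("top",(125+(x+.5)/k-.5,225+(y+.5)/k-.5),.067)
tip=P(307,143);a=P(270,143.5);b=P(20,154.5)
u=nrm(b-a);print(tip,a,b,u,np.linalg.norm(a-tip),"neg yaw",np.arctan2(-u[0],u[1]))
k2=514/120
print("tri tip",tri((196.7,258.4),(370+115/k2,160+145/k2)), "end scene/top?")
E
python3 s5a.py
```

```text
[0.48742118 0.17608295 0.067     ] [0.48671228 0.19664517 0.067     ] [0.47763834 0.33522503 0.067     ] [-0.06533811  0.99786318  0.        ] 0.0205744323883379 neg yaw 0.0653846918336568
tri tip (array([0.48434035, 0.17262506, 0.08286177]), np.float64(0.0015819524067551697)) end scene/top?
```

```bash
cat > s5.py <<'E'
from h import *
tip=np.array([.4874,.1761,.067]);u=nrm([-.0653,.9979,0]);p=.6
d2=u*np.sin(p)-Z*np.cos(p);j2=np.cross(u,d2);G2=tip+.058*u
r.grip(.6,45)
r.move_straight(r.get_obs()['ee_pos']+.06*Z,rate=.2)
r.move_ptp(G2-.184*d2,pose(d2,j2))
r.move_straight(G2-.054*d2-.02*d2,rate=.12,f_stop=8)
cv2.imwrite('pics/s5w.png',r.grab_frame("wrist")[:,:,::-1])
ob=r.get_obs();print(ob['time_s'],ob['ee_pos'],G2-.074*d2,ob['contact_force'],ob['q'])
E
python3 s5.py
```

```text
16.2333 [0.48687768 0.1922867  0.12865183] [0.4863411  0.19228185 0.12807484] [-0.15459803 -0.49288993 -0.07583817] [-0.02316828  0.50413895 -0.56587     0.56005352  0.59728445 -1.67802892]
```

View pics/s5w.png

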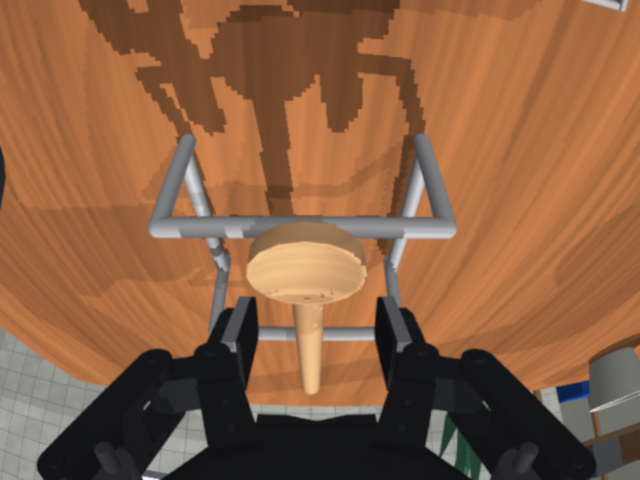

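```bash
cat >> h.py <<'E'
def fin(lean=.12,az=-1.7,p=.6,dx=0,dy=0):
    u=np.array([-np.sin(lean),0,-np.cos(lean)]);w=np.array([np.cos(az),np.sin(az),0]);w=nrm(w-u*(w@u))
    d=u*np.sin(p)+w*np.cos(p);end=np.array([W[0]-.05*np.tan(lean)+dx,W[1]+dy,.009])
    return end,u,d,np.cross(u,d)
E
cat > s6.py <<'E'
from h import *
tip=np.array([.4874,.1761,.067]);u=nrm([-.0653,.9979,0]);p=.6
d2=u*np.sin(p)-Z*np.cos(p);G2=tip+.058*u
print(r.move_straight(G2-.054*d2-.001*d2,rate=.06,f_stop=8))
r.grip(0.,50);print(r.get_obs()['finger_gap'])
r.move_straight(G2-.054*d2+.19*Z,rate=.15)
end,uf,df,jf=fin()
GF=end-.142*uf
r.move_ptp(GF-.14*uf-.054*df,pose(df,jf))
ob=r.get_obs();print(ob['time_s'],ob['finger_gap'],ob['q'],"exp tip",GF-.14*uf-.058*uf,"exp end",end-.14*uf)
for n in("scene","top","wrist"): cv2.imwrite(f'pics/s6{n}.png',r.grab_frame(n)[:,:,::-1])
a=cv2.imread('pics/s6top.png')[215:305,330:450];b=cv2.imread('pics/s6scene.png')[150:310,190:330]
for X in(GF-.198*uf,end-.14*uf):print(proj("top",X),proj("scene",X))
cv2.imwrite('pics/s6.png',np.hstack([cv2.resize(a,(400,300)),cv2.resize(b,(400,457))[:300]]))
cv2.imwrite('pics/s6b.png',cv2.resize(b,(525,600),interpolation=cv2.INTER_CUBIC))
E
python3 s6.py
```

```text
False
0.14436839395004086
20.1667 0.14551955556957902 [-0.09155886  0.4402924  -0.26981296  1.03582348 -0.97971938 -1.50390028] exp tip [ 0.50817318 -0.21        0.34655494] exp end [ 0.48423074 -0.21        0.14799321]
[368.60998969 227.99420308] [267.84561663 189.52784088]
[360.91483717 257.05471157] [268.58551484 242.0177154 ]
```

View pics/s6b.png

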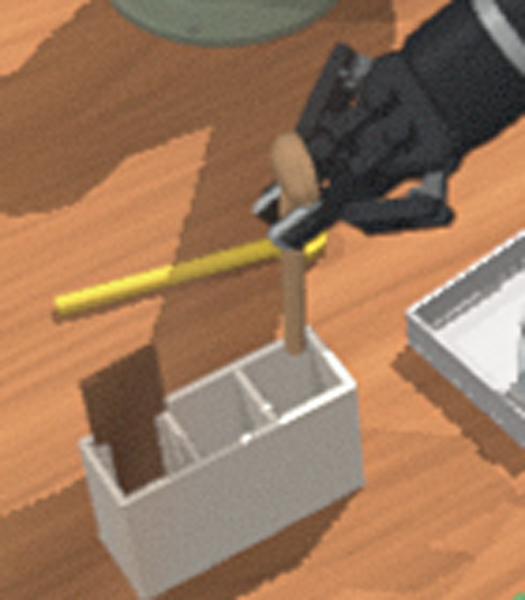

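View pics/s6top.png

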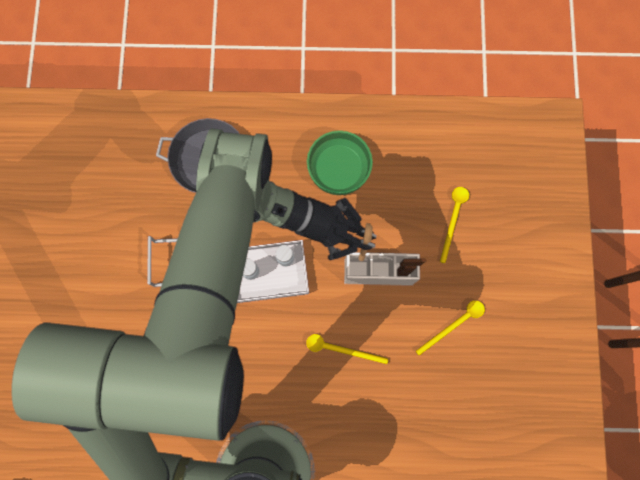

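View pics/s6wrist.png

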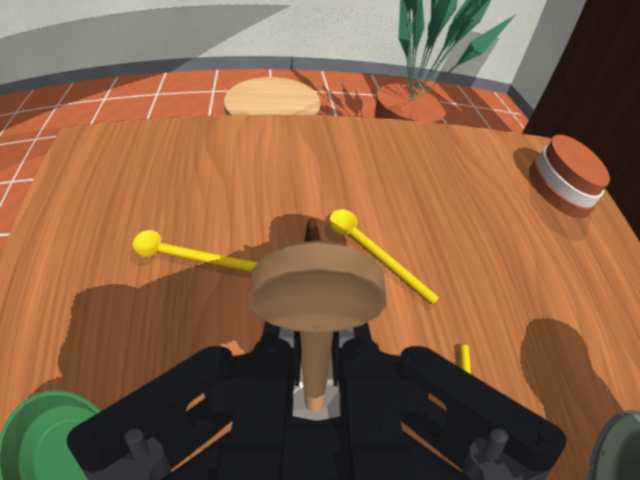

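The handle end at scene pixel (268.7,243.9) matches the expected (268.6,242) plus the disc radius, and it sits over the left well. Lowering it under force guard.

```bash
cat > s7.py <<'E'
from h import *
end,uf,df,jf=fin();GF=end-.142*uf
print(r.move_straight(GF-.015*uf-.054*df,rate=.08,f_stop=6))
ob=r.get_obs();print(ob['time_s'],ob['contact_force'],"above",np.dot(GF-.054*df-ob['ee_pos'],uf))
print(r.move_straight(GF+.006*uf-.054*df,rate=.02,f_stop=3))
ob=r.get_obs();print(ob['time_s'],ob['contact_force'],"above",np.dot(GF-.054*df-ob['ee_pos'],uf))
im=r.grab_frame("scene");cv2.imwrite('pics/s7.png',cv2.resize(im[150:310,190:330,::-1],(525,600),interpolation=cv2.INTER_CUBIC))
E
python3 s7.py
```

```text
False
22.025 [-0.09831931  0.07132873 -1.03205216] above 0.015494104031992436
True
22.8 [0.53594722 0.75346384 3.47643047] above -0.0010717080722358278
```

View pics/s7.png

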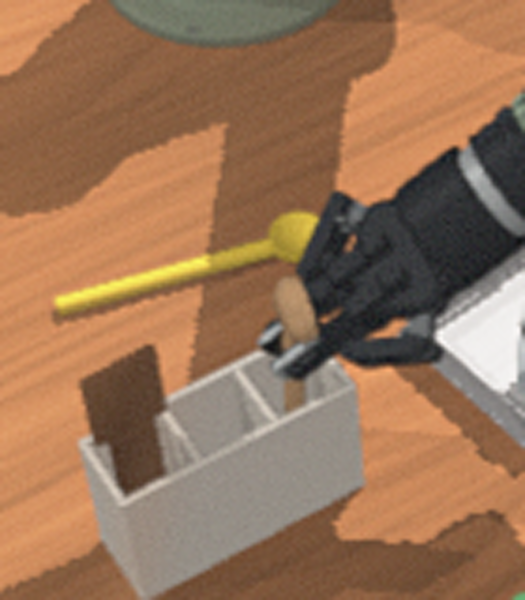

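```bash
cat > s8.py <<'E'
from h import *
for g in(.22,.3,.4,.5,.6,.7,.85): r.grip(g)
r.hold(.3)
im=r.grab_frame("scene");cv2.imwrite('pics/s8.png',cv2.resize(im[150:310,190:330,::-1],(525,600),interpolation=cv2.INTER_CUBIC))
cv2.imwrite('pics/s8w.png',r.grab_frame("wrist")[:,:,::-1])
ob=r.get_obs();print(ob['time_s'],ob['contact_force'])
E
python3 s8.py
```

```text
25.0083 [ 0.44010687  0.24194535 -0.41461047]
```

View pics/s8.png

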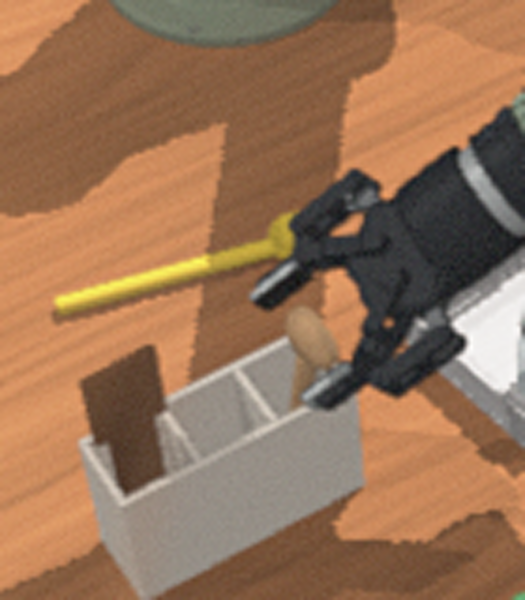

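View pics/s8w.png

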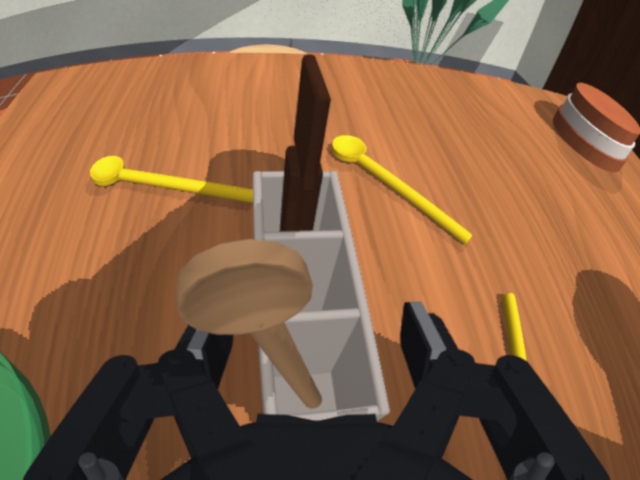

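Released: the spoon leans toward +x on the rim, head up at wrist (245,285), close over the left finger. I'll open fully and back out horizontally.

```bash
cat > s9.py <<'E'
from h import *
r.grip(1.)
e=np.array(r.get_obs()['ee_pos']);end,uf,df,jf=fin()
w=np.array([np.cos(-1.7),np.sin(-1.7),0])
try: print(r.move_straight(e-.08*w,rate=.06,f_stop=4))
except r.Unreachable: print("unreach"); print(r.move_straight(e-.05*w,rate=.06,f_stop=4))
ob=r.get_obs();print(ob['time_s'],ob['contact_force'],ob['ee_pos']-e)
im=r.grab_frame("scene");cv2.imwrite('pics/s9.png',cv2.resize(im[150:310,190:330,::-1],(525,600),interpolation=cv2.INTER_CUBIC))
cv2.imwrite('pics/s9w.png',r.grab_frame("wrist")[:,:,::-1])
E
python3 s9.py
```

```text
False
26.7833 [-0.10333735  0.15948348 -0.55339642] [1.02177169e-02 7.90404782e-02 3.49650026e-05]
```

View pics/s9.png

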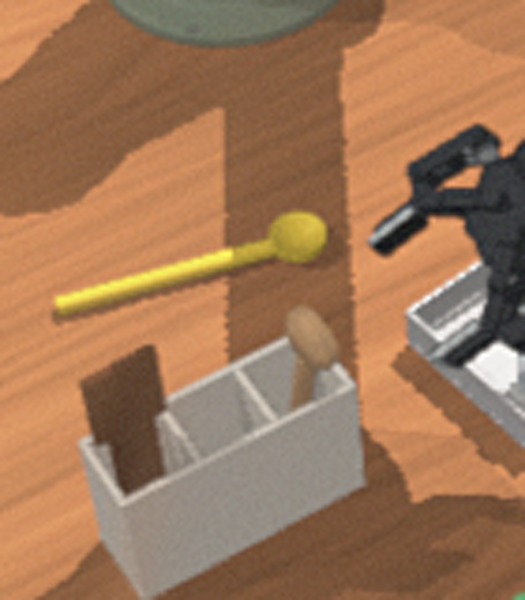

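View pics/s9w.png

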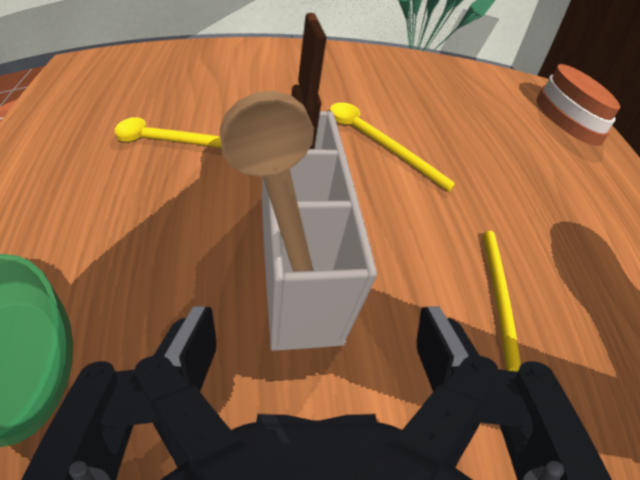

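Run:
```python
from h import *
e=np.array(r.get_obs()['ee_pos']);r.move_straight(e+.12*Z+[0,.05,0],rate=.15);r.hold(.5)
ob=r.get_obs();print(ob['time_s'],ob['contact_force'])
for n in("scene","top"):cv2.imwrite(f'pics/s10{n}.png',r.grab_frame(n)[:,:,::-1])
a=cv2.imread('pics/s10scene.png');b=cv2.imread('pics/s10top.png')
cv2.imwrite('pics/s10.png',np.vstack([cv2.resize(a,(400,300)),cv2.resize(b[100:340,130:450],(400,300))]))
# seated tip expected height
T=tri
```

```text
28.4 [0.09155061 0.64150826 0.29926316]
```

View pics/s10.png

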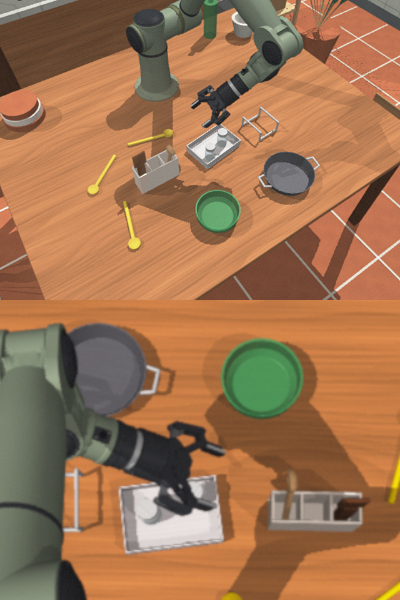

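Run:
```python
import cv2,numpy as np
a=cv2.imread('pics/s10top.png')[215:295,335:435];b=cv2.imread('pics/s10scene.png')[220:320,195:295]
c=np.zeros((400,800,3),np.uint8);c[:320,:400]=cv2.resize(a,(400,320),interpolation=2);c[:,400:]=cv2.resize(b,(400,400),interpolation=2)
cv2.imwrite('pics/s10c.png',c)
```

```text
(no output)
```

View pics/s10c.png

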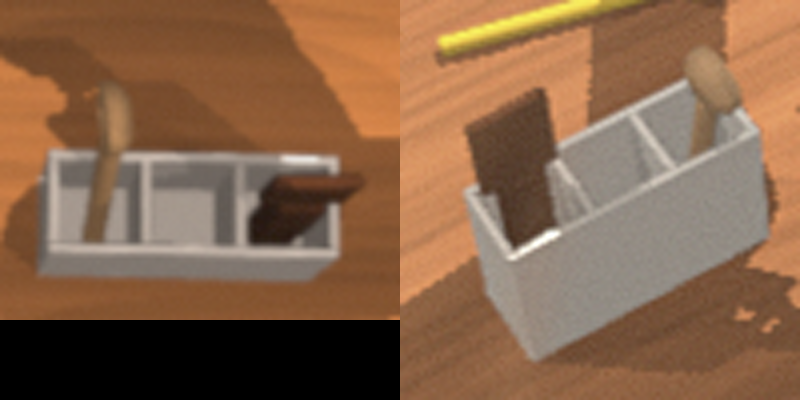

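Run:
```python
from h import *
print(tri((335+112/4,215+86/4),(195+(706-400)/4,220+50/4)))
r.job_done();print(r.get_obs()['time_s'])
```

```text
(array([ 0.51598457, -0.21199358,  0.21752731]), np.float64(0.006402321695660562))
the job is handed in; nothing more can be done
the job is handed in; nothing more can be done
```

The spoon now stands head-up in the same end well it came from, and I handed the job in at about 28 s of the 72 s allowed.

I gripped the handle, pulled the spoon out along its lean and laid it across the trivet. I then regripped it near the head, turned it handle-down and lowered it under force guard. Contact came within about 1 mm of the expected floor depth, with a force reading of 3.5 N. I opened the jaws in small steps and backed off without contact.

**Last checks:**
- **Spoon:** it leans toward +x on the rim, with its head above it.
- **Scraper, jars and cazuela:** the scraper is still standing in its well. The jars and the cazuela look unmoved.
- **Pan:** it looks unmoved too, though the arm partly hid it in the top view.
- **Disagreement:** the two-view height of the head tip came out at 0.218 m, above the roughly 0.20 m expected for a fully seated, leaning spoon. The two rays missed each other by 6 mm, so it was a rough reading. I went by the contact depth and the crops instead.

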